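# Draw a parts tote out of the bench rack with the pull hook

## Task

Take the pull hook from its rubber mat, drop its toe behind the front lip of the black tote at the back of the low wire-decked rack, and drag the tote forward until its lip bears on both rubber stop feet; hold it snug there for about a second with roughly 7 N more pull than the sliding took, but never load the lip with 18 N or more. Then unhook without pushing the tote back and lay the hook flat on its mat again, standing on its grip and toe as you found it. Touch the tote only with the hook and leave the other things on the bench where they are.

Things in the scene. Friction and masses are not known exactly. Their poses are not given: they have to be found in the camera images.
- hook: Pull hook, 0.2 kg. Origin: underside of the grip, mid-length; x runs from grip along the rod to the toe, z up. Grip: wooden block 84 long (x -42 to 42), 22 wide, 34 high; pinch it across its width from above. Rod: 8 mm steel from the grip to the toe, axis at z = 30, underside z = 26. At the start it stands on its grip and toe on the mat, grip towards the robot.
- toe (a point): Bottom of the hook's toe, on the face that pulls (the side towards the grip); (184, 0, 0) mm in the hook frame. The toe is a flat steel blade hanging from the rod's end: x 184 to 188, 24 wide, z 0 to 34.
- mat: Black rubber mat fixed to the bench, left or right of the rack, 300 (x) x 120 (y) x 4 thick; origin at the centre of its underside, top at z = 4. The hook starts on it and goes back wholly on it.
- tote: Black open parts tote, 155 long (x) x 130 wide x 50 high, 0.4 to 0.8 kg, loose in the rack. Origin: on its underside, below the front (robot-side) face of its lip, mid-width; x points to the back of the rack, z up. Empty inside from x = 10 to 80 above a 4 mm floor; parts beyond. It slides with unknown friction (pull of 1.5 to 5 N) between guide rails, 4 mm play each side.
- lip (a point): Top middle of the tote's front lip: (5, 0, 50) mm in the tote frame. Lip: x 0 to 10, z 35 to 50, over the full width; its inside face, and the front wall's, is at tote x = 10.
- rack: Low fixed rack, 300 deep (x) x 200 wide. Origin: centre of its front edge at bench height; x points into the rack, z up. Floor at z = 20. Guide rails along x at y = -69 and 69, 50 high. Deck of 6 mm wires over x = 71 to 296, z 146 to 156, on posts at y = -96 and 96; ahead of x = 70 it is open above. The tote's origin starts at rack x = 85 to 110.
- stop_bar: Aluminium bar across the rack's front: x 0 to 12, 150 wide, 47 high; origin at its front lower edge, mid-width, on the rack's floor, axes as the rack's. Two rigid rubber-faced feet (26 wide, 18 high, at y = -42 and 42, z = 37) stick out of its back; the lip stops on them. Their faces lie anywhere from x = 16 to 36: set by hand, not measured. A millimetre too far is many newtons.
- meter: Yellow multimeter, 150 (x) x 80 x 34, lying on the right-hand part of the rack's deck; origin at the centre of its underside. Leave alone.
- chassis: Open aluminium electronics housing, 180 x 120 x 45, fixed to the bench on the side where the mat is not; origin at the centre of its underside.
- connector: Small steel connector barrel standing upright, 22 diameter x 45 high, behind the chassis; origin at the centre of its underside. Leave alone.
- flask: Small white bottle, 36 diameter x 90 high, behind the chassis; origin at the centre of its underside. Leave alone.
Not all that is in view belongs to the job. What is shaped like the tote but purple is not meant.

How it is judged (in metres and radians):
On the way, in this order (a step that is already met when the one before it is completed fails the run):
1. the hook's toe is down behind the tote's lip while the tote is still well back (x of toe in the frame of tote between 0.008 and 0.075 m and y of toe in the frame of tote between -0.06 and 0.06 m and z of toe in the frame of tote below 0.044 m and x of tote in the frame of stop_bar above 0.055 m), for 0.1 s.
2. the tote is pulled by the hook against the stop feet with 4 to 13 N on them, square, for half a second (contact force between tote and stop_bar between 4 and 13 N and contact force between hook and tote above 4 N and x of tote in the frame of stop_bar between 0.012 and 0.042 m and y of tote in the frame of stop_bar between -0.008 and 0.008 m and angle between the x axis of tote and the x axis of stop_bar, either way round below 0.06 rad and angle between tote's own z axis and vertical below 0.05 rad and height (world z) of tote below 0.026 m), for 0.5 s.
3. the hook lies back on its mat (x of hook in the frame of mat between -0.115 and 0.115 m and y of hook in the frame of mat between -0.055 and 0.055 m and x of toe in the frame of mat between -0.15 and 0.15 m and y of toe in the frame of mat between -0.055 and 0.055 m and height (world z) of hook below 0.009 m and height (world z) of toe below 0.011 m and angle between hook's own z axis and vertical below 0.12 rad), for 0.2 s.
At the end, for the whole second after the job is handed in: The tote rests flat at the stop feet (lip face 12 to 42 mm behind the bar's front, within 8 mm sideways, yaw within 0.06 rad of the rack); the hook is at rest on its grip and toe, upright within 0.12 rad, wholly on its mat (all of step 3 and x of tote in the frame of stop_bar between 0.012 and 0.042 m and y of tote in the frame of stop_bar between -0.008 and 0.008 m and angle between the x axis of tote and the x axis of stop_bar, either way round below 0.06 rad and angle between tote's own z axis and vertical below 0.05 rad and height (world z) of tote below 0.026 m and linear speed of each of hook, tote below 0.02 m/s); the robot touches nothing.
It fails at once if the hook loads the tote with 18 N or more (contact force between hook and tote above 18 N).
It fails at once if the robot itself touches the tote (contact force between any of the arm, the fingers and tote above 0.5 N).
It fails at once if a bystander is moved by more than 12 mm (distance of any of meter, connector, flask from where it was at the start of the episode above 0.012 m).
It also fails if it takes over 72 s, if anything falls off the work surface, if the arm or the gripper's body presses on something with over 40 N, if the wrist force passes 120 N, or if a joint passes its speed limit or range.

## Robot

A 6-joint arm with a two-finger parallel gripper is mounted at the origin on the work surface. World frame = base frame: x ahead of the robot, y to its left, z up, the work surface at z = 0. Lengths are in mm, angles in rad, forces in N, time in s.
With the tool pointing down it reaches from about 350 to 775 mm from the base axis. Payload 7.3 kg.
Tool frame: the origin (TCP) lies at the very end of the fingers, on their centre line; the grasp point (between the pads) lies 19 mm behind it (bot.grip_point_offset is the distance from the TCP to the grasp point, in mm); z points along the fingers, y is the line along which they close (so a half turn about z gives the same grasp; the last joint's range is limited). The gripper opens to 92 mm and grips with 3 to 60 N. Pads are 19 mm wide; open, the fingers measure 130 mm over their backs; the gripper's body (75 mm by 190 mm) begins 47 mm behind the grasp point.
Start: joints at [1.181, 0.342, 1.524, -0, 1.275, -0.146], TCP at [126.715, 509.498, 226.741] pointing down, gripper open.
Joint ranges: [-2.53, 2.53], [-0.77, 2.02], [0.04, 2.7], [-1, 4.14], [0.28, 2.66], [-3.11, 3.11]. Speed limits (rad/s): [2.57, 2.57, 3.14, 3.14, 3.14, 3.14].

## Interface

Orientations are given as [roll, pitch, yaw] about the fixed x, y, z axes, in that order (R = Rz(yaw) Ry(pitch) Rx(roll)).
In Python, from plant import bot gives the robot as it stands. The module is installed in compiled form; this text tells all that it offers.
- The arm moves only by the shell command python3 -m jog 'ROWS' [OPENING]. ROWS is JSON, a list of rows, each a list of 6 numbers: the shift along the tool's x, y, z in mm, then the turn, a rotation vector about the tool's x, y, z in rad. In form: [[dx, dy, dz, rx, ry, rz], ...]. A call has 1 to 12 rows; each row shifts and turns the commanded pose from where the row before left it, along the tool's axes as they then stand; what a row does not reach is not made up. A row lasts 1/10 s, in which the tool goes at most 50 mm and 8.59 degrees, less where a joint would pass 70% of its speed; a pose out of reach is approached as far as the arm can. A call with a gripper value outside its range is refused whole. OPENING is the opening in per cent of the stroke, from 0 (shut) to 100 (fully open), set as the call begins (- or left out, the last holds). The fingers move at their own pace and stop on an object; the grip force is fixed at half the most. Time passes only in rows, so rows that do not move let the fingers close. It gives the time, the measured TCP pose, the force, the opening and the grip force at its end, in the units of the state.
- bot.get_obs(): the state, without advancing time (a new reading comes with each control period).
- bot.capture(name): name is "side" or "top"; returns the picture (480x640x3 uint8, red, green, blue); there is no depth.
- bot.camera_model(name): a dict with "fx", "fy", "cx", "cy" (pixels), "position" and "orientation" of the camera in the world. Camera axes: x right, y down, z forward; pixel columns grow to the right and rows downward; lengths in mm; the calibration is good to about 2 mm. A picture is of the moment at which its call begins. camera_model takes no time and is no camera call.
- bot.close_job(): hands the job in; it is judged then, once.
Trained networks look in the newest picture that a camera, given by its name, has taken for a name from the list of things; names that differ only in an ending like _2 or _b are one class to them, and where a whole thing is asked for, a point or a joint stands for the part that bears it (a point fixed in the world has none). Each returns a list of dicts, best first, with "p" (0 to 1); they miss things now and then, are a little off and sometimes report something else, mostly with a low value. They report only what shows in the picture. A call takes as long as a camera call. They do not tell look-alikes from the thing itself.
- bot.outline_of(target, camera): "mask" (480x640 bool, what is visible of it) and "pixel" ([column, row] in pixels, amid what is visible of it).
The state is a dict: "time": time; "joint_positions": joint angles; "dq": joint speeds; "tau": joint torques, N m; "tool_pos": TCP position; "tcp_rot": TCP orientation; "contact_force": force on the tool from outside, world axes, zero at the start; "moment": the same for the moment, N m; "grip_width": finger opening in mm; "finger_force": force on a finger pad.
Only numpy, scipy, OpenCV 4.12 (cv2) and the standard library are available. Lean on these libraries where they do the work, as an engineer would, in place of code of your own. Each camera call takes 0.05 s, during which the arm holds its last target. There are 200 camera calls.

## Working session

There is one attempt and no reset: what is moved stays moved. The work goes in short steps, Python scripts to look and compute and a shell command to move; the robot and the scene stay as the last step left them, time stands still between calls to the robot, and variables do not carry over. Pictures are saved under pics/ and viewed, at most 10 in all, crops included, and the job is handed in when it is done.

```bash
mkdir -p pics
python3 - <<'E'
from plant import bot
import cv2,numpy as np
o=bot.get_obs()
for k in o: print(k,np.round(o[k],3))
ims=[]
for n in("top","side"):
    im=bot.capture(n); ims.append(im)
    print(n,bot.camera_model(n))
    cv2.imwrite(f"pics/{n}0.png",im[:,:,::-1])
    for t in("hook","mat","tote","rack","stop_bar","chassis","meter"):
        try:
            for d in bot.outline_of(t,n)[:3]:
                r=cv2.minAreaRect(np.argwhere(d["mask"])[:,::-1].astype(np.float32))
                print(n,t,round(d["p"],2),np.round(d["pixel"]),np.round(cv2.boxPoints(r)).astype(int).tolist())
        except Exception as e: print(t,e)
E
```

```text
time 0.0
joint_positions [ 1.181  0.343  1.525 -0.     1.275 -0.146]
dq [ 0.     0.001 -0.001 -0.001 -0.001 -0.   ]
tau [ 2.0000e-03 -4.3124e+01 -2.4422e+01  7.2000e-02  5.6000e-02 -0.0000e+00]
tool_pos [126.563 509.084 226.023]
tcp_rot [-3.14  -0.     2.898]
contact_force [-1.075  0.041  0.191]
moment [-0.006 -0.019 -0.049]
finger_force 0.0
grip_width 91.413
top {'fx': 601.119815142669, 'fy': 601.119815142669, 'cx': 313.0770195001488, 'cy': 242.22694222964606, 'position': array([ 280.08151739,   -5.02452384, 1352.21072002]), 'orientation': array([-2.89910088e+00, -8.93548543e-04, -1.50918653e+00])}
top hook 0.75 [158. 292.] [[151, 222], [164, 222], [167, 323], [154, 323]]
top mat 0.77 [170. 277.] [[137, 343], [139, 212], [193, 213], [191, 344]]
top tote 0.85 [430. 183.] [[383, 202], [404, 144], [470, 168], [448, 226]]
top tote 0.83 [310. 188.] [[285, 216], [288, 146], [347, 148], [344, 218]]
top tote 0.58 [380. 333.] [[347, 295], [412, 294], [413, 368], [349, 369]]
top rack 0.85 [308. 222.] [[266, 260], [272, 113], [368, 117], [362, 264]]
top stop_bar 0.57 [317. 258.] [[281, 261], [
[... 575 characters left out ...]

side tote 0.83 [451. 373.] [[401, 414], [417, 322], [505, 337], [489, 429]]
side tote 0.79 [240. 345.] [[185, 312], [282, 302], [290, 376], [193, 387]]
side tote 0.74 [409. 268.] [[368, 242], [458, 236], [462, 287], [372, 294]]
side rack 0.83 [381. 293.] [[313, 201], [490, 190], [498, 315], [321, 327]]
side stop_bar 0.87 [326. 276.] [[315, 245], [332, 243], [339, 309], [322, 311]]
side stop_bar 0.69 [383. 293.] [[313, 201], [491, 190], [499, 316], [321, 328]]
side stop_bar 0.17 [398. 459.] [[384, 431], [411, 431], [411, 479], [384, 479]]
side chassis 0.79 [301. 442.] [[233, 399], [371, 399], [371, 479], [233, 479]]
side meter 0.82 [443. 231.] [[393, 212], [485, 208], [487, 247], [395, 251]]
```

View pics/top0.png

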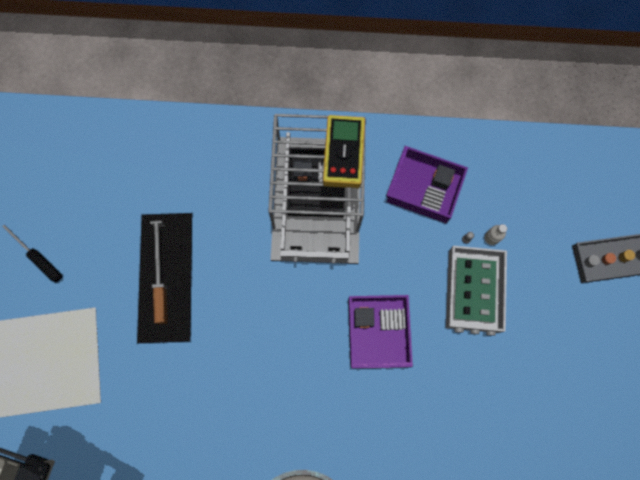

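View pics/side0.png

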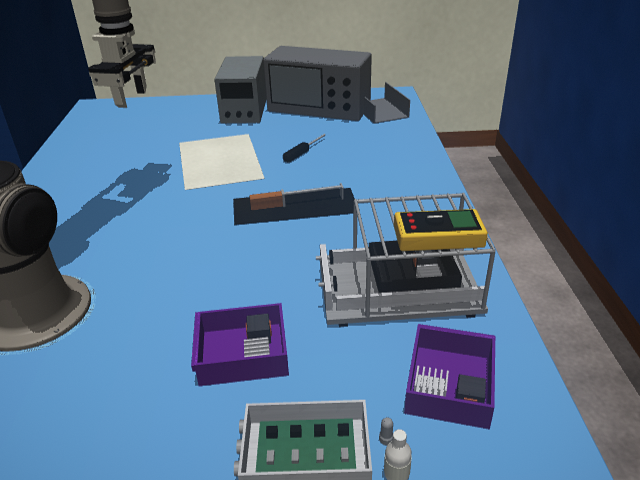

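The black tote is inside the rack, at about (315,178) in the top picture and (415,268) in the side picture. The two purple boxes, top (428,183) and (380,333), are look-alikes and not meant. The hook is on the left mat, with its grip at (158,304) and toe at (156,222). I'll enlarge both views to confirm this and measure.

```bash
cat > h.py <<'E'
import numpy as np,cv2
from plant import bot
from scipy.spatial.transform import Rotation as R
def ray(n,px):
    c=bot.camera_model(n); o=R.from_euler("xyz",c["orientation"]).as_matrix()
    d=o@np.array([(px[0]-c["cx"])/c["fx"],(px[1]-c["cy"])/c["fy"],1.]); return np.array(c["position"]),d
def plane(n,px,z):
    p,d=ray(n,px); return p+d*(z-p[2])/d[2]
def tri(a,b):
    (p,d),(q,e)=ray("top",a),ray("side",b); d/=np.linalg.norm(d);e/=np.linalg.norm(e)
    s=np.linalg.lstsq(np.c_[d,-e],q-p,rcond=None)[0]; A,B=p+s[0]*d,q+s[1]*e
    return (A+B)/2,np.linalg.norm(A-B)
def proj(n,P):
    c=bot.camera_model(n); o=R.from_euler("xyz",c["orientation"]).as_matrix()
    v=(np.atleast_2d(P)-c["position"])@o; return np.c_[v[:,0]/v[:,2]*c["fx"]+c["cx"],v[:,1]/v[:,2]*c["fy"]+c["cy"]]
E
python3 - <<'E'
from h import *
t=cv2.imread("pics/top0.png");s=cv2.imread("pics/side0.png")
a=cv2.resize(t[105:270,255:375],None,fx=3.5,fy=3.5,interpolation=cv2.INTER_CUBIC)
b=cv2.resize(t[205:350,130:200],None,fx=4,fy=4,interpolation=cv2.INTER_CUBIC)
H=580
f=lambda i:cv2.copyMakeBorder(i,0,H-i.shape[0],0,0,0)
cv2.imwrite("pics/ct.png",np.hstack([f(a),f(b)]))
cv2.imwrite("pics/cs.png",cv2.resize(s[180:335,305:505],None,fx=3.8,fy=3.8,interpolation=cv2.INTER_CUBIC))
print("bar",plane("top",(281,261),67),plane("top",(348,262),67))
for q in [(137,343),(139,212),(193,213),(191,344)]: print("mat",plane("top",q,4))
for q in [(233,226),(231,199),(352,187),(355,214)]: print("mat s",plane("side",q,4))
E
```

```text
bar [550.94179723  80.77054507  67.        ] [557.75482725 -65.49106166  67.        ]
mat [359.08509918 389.8990491    4.        ]
mat [660.54761916 425.16120016   4.        ]
mat [665.92948015 298.85892064   4.        ]
mat [364.2836623  270.14189467   4.        ]
mat s [365.52318991 262.67813529   4.        ]
mat s [350.75735088 387.73001763   4.        ]
mat s [658.69508153 420.3953255    4.        ]
mat s [653.94530604 289.76459848   4.        ]
```

View pics/ct.png

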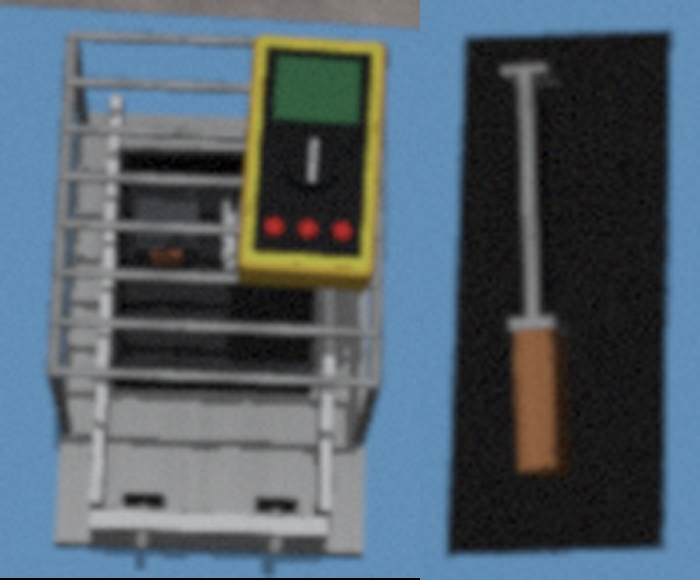

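View pics/cs.png

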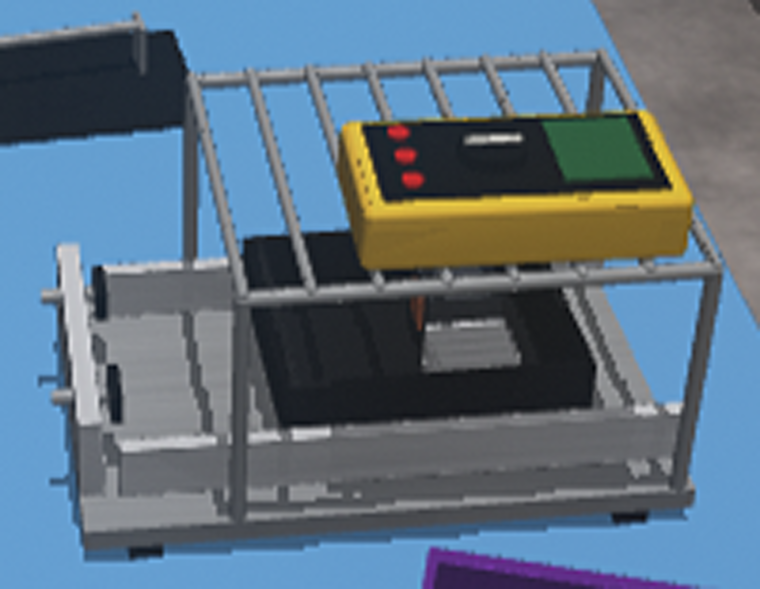

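The enlarged crops confirm that the black tote is under the deck, with its lip edge in the top crop at about row 390, and that both feet sit behind the bar at crop (143,500) and (277,505). The hook lies along the mat with its toe at the far end. Next I fit the poses.

```bash
cat >> h.py <<'E'
T=lambda u,v:((u+.5)/3.5-.5+255,(v+.5)/3.5-.5+105)
HK=lambda u,v:((u-420+.5)/4-.5+130,(v+.5)/4-.5+205)
S=lambda u,v:((u+.5)/3.8-.5+305,(v+.5)/3.8-.5+180)
E
python3 - <<'E'
from h import *
from scipy.optimize import least_squares
def fit(obs,x0):
    def r(p):
        M=R.from_euler("z",p[2]).as_matrix()
        return np.concatenate([proj(n,M@np.array(P)+[p[0],p[1],0])[0]-px for n,px,P in obs])
    s=least_squares(r,x0,loss="soft_l1"); print(np.round(s.x,3)); print(np.round(r(s.x).reshape(-1,2),1).tolist()); return s.x
bar=[("top",T(92,512),(12,75,67)),("top",T(329,518),(12,-75,67)),("top",T(88,531),(0,75,67)),("top",T(327,536),(0,-75,67)),
("side",S(80,423),(0,-75,67)),("side",S(100,420),(12,-75,67)),("side",S(57,247),(0,75,67))]
rack=[("top",T(55,543),(0,100,20)),("top",T(362,553),(0,-100,20)),("top",T(50,377),(71,99,151)),("top",T(378,384),(71,-99,151)),("top",T(70,36),(296,99,151)),
("side",S(190,78),(71,99,151)),("side",S(240,297),(71,-99,151)),("side",S(718,268),(296,-99,151)),("side",S(600,53),(296,99,151)),("side",S(82,528),(0,-100,20))]
hook=[("top",HK(516,472),(-42,11,38)),("top",HK(557,470),(-42,-11,38)),("top",HK(510,330),(42,11,38)),("top",HK(555,330),(42,-11,38)),("top",HK(500,70),(186,12,38)),("top",HK(548,66),(186,-12,38))]
mat=[("top",HK(447,552),(-150,60,4)),("top",HK(663,546),(-150,-60,4)),("top",HK(669,33),(150,-60,4)),("top",HK(468,38),(150,60,4))]
fit(bar,[552,8,0]);p=fit(rack,[552,8,0]);h=fit(hook,[450,350,0]);fit(mat,[510,350,0])
M=lambda a:np.array([[np.cos(a),-np.sin(a)],[np.sin(a),np.cos(a)]])
print("toe",M(h[2])@[184,0]+h[:2])
for n,q,z in[("top",T(108,387),70),("top",T(318,395),70),("side",S(245,240),70),("side",S(268,370),70)]:
    print("lip in rack",M(p[2]).T@(plane(n,q,z)[:2]-p[:2]))
for q in[(143,495),(277,500)]: print("foot",M(p[2]).T@(plane("top",T(*q),66)[:2]-p[:2]))
for n in("connector","flask"): print(n,[(d["p"],plane("top",d["pixel"],40)) for d in bot.outline_of(n,"top")[:1]])
E
```

```text
[5.63674e+02 8.73800e+00 3.00000e-02]
[[-0.7, -0.0], [-0.0, 0.4], [0.2, -0.1], [0.4, 0.6], [-0.1, 0.0], [1.3, 0.3], [-0.2, -0.9]]
[5.64364e+02 9.35200e+00 2.40000e-02]
[[-0.5, 0.1], [0.0, 0.5], [-1.1, 0.9], [0.3, 2.3], [-1.0, -0.9], [-1.0, -0.3], [-0.6, 1.2], [2.8, 0.4], [2.3, -0.3], [1.2, 0.7]]
[4.44961e+02 3.44774e+02 1.53000e-01]
[[0.1, 0.6], [-0.1, 0.1], [0.5, -1.9], [-0.8, -2.8], [0.8, 0.8], [-0.6, 0.8]]
[5.13232e+02 3.45871e+02 9.50000e-02]
[[-0.1, 0.7], [0.1, 0.4], [0.6, -0.9], [-0.5, -0.5]]
toe [626.80571545 372.85386376]
lip in rack [91.9221204  66.76681436]
lip in rack [ 91.65720798 -66.59041478]
lip in rack [98.64373161 62.56800889]
lip in rack [ 94.36748435 -48.53848727]
foot [23.265564   41.58509528]
foot [ 23.20347165 -42.7051965 ]
connector [(0.54, array([ 632.63393382, -329.28750737,   40.        ]))]
flask [(0.85, array([ 641.95322822, -397.02523546,   40.        ]))]
```

```bash
python3 -m jog '[[-25,-5,0,0,0,0],[-40,-9,0,0,0,0],[-42,-9,0,0,0,0],[-42,-9,0,0,0,0],[-42,-9,0,0,0,0],[-42,-9,0,0,0,0],[-42,-9,0,0,0,0],[-40,-9,0,0,0,0],[-30,-8,0,0,0,0],[-13,-3,0,0,0,-0.13],[0,0,0,0,0,-0.14],[0,0,0,0,0,-0.127]]' 100; python3 -m jog '[[0,0,0,0,0,0],[0,0,0,0,0,0]]'
```

```text
time: 2.1
tool_pos: [455.7, 345.9, 226.5]
tcp_rot: [-3.142, -0.0, -2.984]
contact_force: [-0.3, 0.2, 0.2]
grip_width: 91.5
finger_force: 0.0
time: 2.3
tool_pos: [455.0, 346.5, 226.7]
tcp_rot: [3.142, -0.0, -2.992]
contact_force: [0.0, 0.6, 0.5]
grip_width: 91.7
finger_force: 0.0
```

```bash
python3 -m jog '[[0,0,30,0,0,0],[0,0,40,0,0,0],[0,0,40,0,0,0],[0,0,35,0,0,0],[0,0,25,0,0,0],[0,0,20,0,0,0],[0,0,13,0,0,0],[0,0,8,0,0,0],[0,0,4,0,0,0],[0,0,0,0,0,0],[0,0,0,0,0,0]]'
python3 - <<'E'
from h import *
for n in("top","side"): cv2.imwrite(f"pics/{n}1.png",bot.capture(n)[:,:,::-1])
a=cv2.imread("pics/top1.png")[205:350,120:220];b=cv2.imread("pics/side1.png")[130:230,215:365]
cv2.imwrite("pics/g1.png",np.hstack([cv2.resize(a,(400,580)),cv2.copyMakeBorder(cv2.resize(b,(400,267)),0,313,0,0,0)]))
E
```

```text
time: 3.4
tool_pos: [455.6, 346.7, 12.6]
tcp_rot: [3.141, 0.001, -2.989]
contact_force: [0.1, -0.2, -0.3]
grip_width: 91.5
finger_force: 0.0
```

View pics/g1.png

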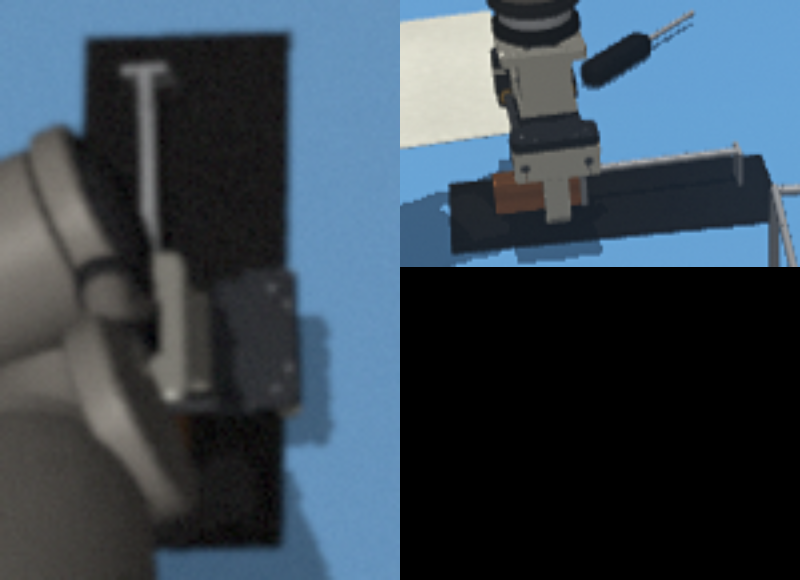

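The fingers straddle the grip on either side, and the rod is clear. Closing and lifting.

```bash
python3 -m jog '[[0,0,0,0,0,0],[0,0,0,0,0,0],[0,0,0,0,0,0],[0,0,0,0,0,0],[0,0,0,0,0,0],[0,0,0,0,0,0],[0,0,0,0,0,0],[0,0,0,0,0,0],[0,0,0,0,0,0],[0,0,0,0,0,0]]' 0; python3 -m jog '[[0,0,-5,0,0,0],[0,0,-15,0,0,0],[0,0,-30,0,0,0],[0,0,-25,0,0,0],[0,0,-10,0,0,0],[0,0,0,0,0,0],[0,0,0,0,0,0],[0,0,0,0,0,0]]'
```

```text
time: 4.5
tool_pos: [455.1, 346.4, 11.7]
tcp_rot: [3.142, 0.0, -2.988]
contact_force: [-0.5, -0.2, 0.1]
grip_width: 22.1
finger_force: 30.0
time: 5.3
tool_pos: [454.2, 345.9, 95.2]
tcp_rot: [-3.141, -0.003, -2.988]
contact_force: [0.6, -0.6, -2.2]
grip_width: 21.6
finger_force: 30.0
```

```bash
python3 -m jog '[[10,-16,0,0,0,0],[15,-34,0,0,0,0],[15,-38,0,0,0,0],[12,-38,0,0,0,0],[10,-38,0,0,0,0],[8,-38,0,0,0,0],[6,-38,0,0,0,0],[5,-38,0,0,0,0],[3,-30,0,0,0,0],[2,-16,0,0,0,0.04],[0,-7,0,0,0,0.05],[0,0,0,0,0,0.036]]'; python3 -m jog '[[0,0,0,0,0,0],[0,0,0,0,0,0],[0,0,0,0,0,0]]'
python3 - <<'E'
from h import *
for n in("top","side"):
    cv2.imwrite(f"pics/{n}2.png",bot.capture(n)[:,:,::-1])
a=cv2.imread("pics/top2.png")[150:300,255:375];b=cv2.imread("pics/side2.png")[170:340,250:500]
cv2.imwrite("pics/g2.png",np.hstack([cv2.resize(a,(400,500),interpolation=2),cv2.copyMakeBorder(cv2.resize(b,(400,272),interpolation=2),0,228,0,0,0)]))
E
```

```text
time: 6.5
tool_pos: [419.9, 5.1, 95.9]
tcp_rot: [3.141, -0.002, -3.118]
contact_force: [0.3, -0.3, -2.4]
grip_width: 21.8
finger_force: 30.0
time: 6.8
tool_pos: [420.1, 6.4, 96.4]
tcp_rot: [3.141, -0.001, -3.113]
contact_force: [0.3, 0.8, -1.6]
grip_width: 22.1
finger_force: 30.0
```

View pics/g2.png

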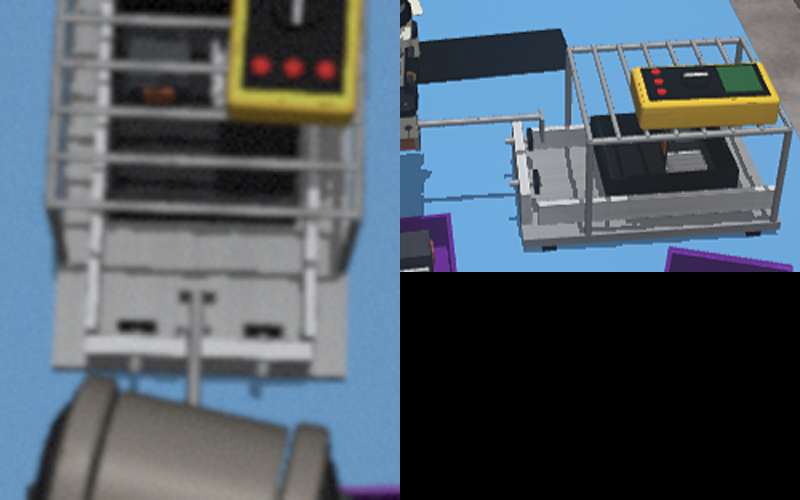

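Run:
```python
from h import *
print(tri((314.1,238),(338.3,239.5)))
im=cv2.imread("pics/side2.png"); print(im[225:262,330:346].sum(2)//3)
# predicted: toe top if hook z=88
for zz in(84,88,92): print(zz,proj("side",[(606,10.5,zz),(606,10.5,zz+34)]).round(1).tolist(),proj("top",[(606,10.5,zz+34)]).round(1).tolist())
```

```text
(array([593.7987863 ,  11.13728451, 125.15381234]), np.float64(2.755914159510271))
[[168 168 167 167 168 167 168 167 168 167 167 168 167 167 168 168]
 [167 168 167 166 168 168 168 168 167 167 168 168 167 167 168 167]
 [167 168 167 167 167 167 168 167 168 168 168 168 167 168 167 167]
 [167 167 167 167 167 168 167 167 167 167 168 168 168 167 167 168]
 [168 167 167 168 167 168 167 168 168 167 168 168 167 167 168 167]
 [167 168 167 168 168 167 167 168 168 168 167 168 167 168 167 167]
 [168 168 168 168 168 167 168 167 167 167 168 168 168 167 167 168]
 [168 168 168 168 168 168 168 167 167 166 168 168 168 168 167 168]
 [168 168 167 167 168 167 167 168 168 167 168 167 167 167 168 168]
 [167 167 167 168 168 167 168 169 167 168 168 168 167 167 167 167]
 [168 167 168 169 167 168 168 168 168 167 168 168 168 168 167 167]
 [168 167 168 168 168 168 167 167 168 168 167 167 167 168 167 168]
 [167 167 168 168 168 169 161 166 165 169 167 167 168 168 168 168]
 [167 168 167 168 168 168 139 156 157 168 167 168 168 168 167 168]
 [168 168 168 168 167 169 148 146 159 165 168 168 167 168 168 167]
 [165 166 16
[... 921 characters left out ...]
117]
 [ 42  43  53 120 120 118 121  89  79  85 111 120 119 116 118 118]
 [ 44  43  42 121 118 118 119  92  78  84 109 116 117 117 116 116]
 [ 46  43  40 112 119 119 119 109  79  85 110 117 116 116 116 116]
 [ 43  43  38  87 120 118 120 122  80  84 111 119 119 117 119 119]
 [ 38  39  35  93 121 120 120 121  85  88 110 118 120 117 117 118]
 [ 38  38  35  93 121 120 119 120 107 106 112 118 115 116 116 116]
 [ 42  38  35  92 119 119 119 118 119 120 118 118 118 117 117 117]
 [ 45  34  33  92 121 121 118 118 118 118 118 117 116 121 119 118]]
84 [[344.2, 257.3], [344.1, 242.7]] [[314.7, 232.6]]
88 [[344.2, 255.6], [344.1, 241.0]] [[314.7, 232.2]]
92 [[344.2, 253.9], [344.1, 239.2]] [[314.7, 231.7]]
```

```bash
python3 -m jog '[[-8,0,0,0,0,0],[-15,0,0,0,0,0],[-20,0,0,0,0,0],[-20,0,0,0,0,0],[-17,0,0,0,0,0],[-12,0,0,0,0,0],[-6,0,0,0,0,0],[0,0,0,0,0,0],[0,0,0,0,0,0]]'
python3 - <<'E'
from h import *
cv2.imwrite("pics/side3.png",bot.capture("side")[:,:,::-1]);cv2.imwrite("pics/top3.png",bot.capture("top")[:,:,::-1])
a=cv2.imread("pics/top3.png")[150:300,255:375];b=cv2.imread("pics/side3.png")[170:340,300:500]
g=np.hstack([cv2.resize(a,(400,500),interpolation=2),cv2.copyMakeBorder(cv2.resize(b,(400,340),interpolation=2),0,160,0,0,0)])
cv2.imwrite("pics/g3.png",(255*(g/255.)**.6).astype(np.uint8))
E
```

```text
time: 7.8
tool_pos: [517.7, 8.9, 96.5]
tcp_rot: [3.141, -0.001, -3.114]
contact_force: [0.4, -0.5, -2.3]
grip_width: 21.9
finger_force: 30.0
```

View pics/g3.png

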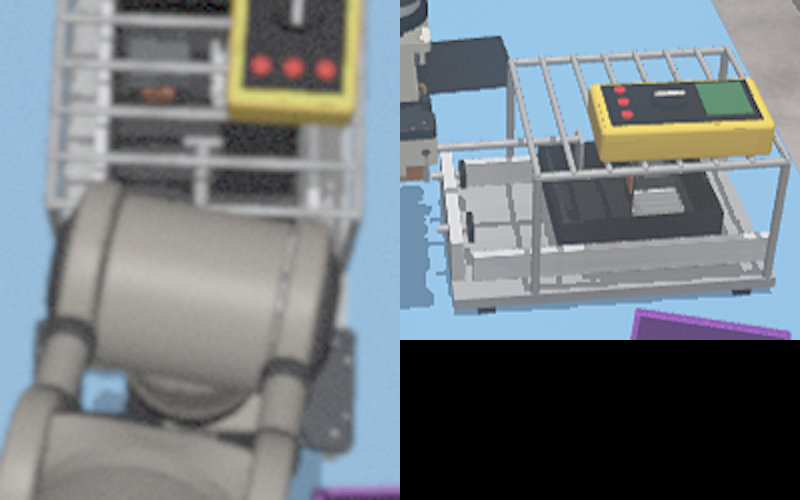

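The toe is under the deck and above the empty front part of the tote, at crop (203,142) with the lip near row 210. Lowering it behind the lip.

```bash
python3 -m jog '[[0,0,4,0,0,0],[0,0,8,0,0,0],[0,0,9,0,0,0],[0,0,8,0,0,0],[0,0,5,0,0,0],[0,0,2,0,0,0],[0,0,0,0,0,0],[0,0,0,0,0,0]]'; for i in 1 2 3 4 5; do python3 -m jog '[[0,0,0,0,0,0]]' | grep -E "pos|contact"; done
```

```text
time: 8.7
tool_pos: [518.5, 8.8, 60.9]
tcp_rot: [3.142, 0.0, -3.114]
contact_force: [0.5, 0.7, -1.9]
grip_width: 21.9
finger_force: 30.0
tool_pos: [518.5, 8.8, 61.0]
contact_force: [-0.3, 0.8, -1.6]
tool_pos: [518.4, 8.8, 61.0]
contact_force: [-0.4, -0.7, -2.1]
tool_pos: [518.4, 8.8, 60.9]
contact_force: [-0.5, -0.2, -1.8]
tool_pos: [518.3, 8.8, 60.8]
contact_force: [-0.3, -0.6, -1.8]
tool_pos: [518.3, 8.8, 60.8]
contact_force: [-0.7, 0.4, -1.4]
```

```bash
python3 -m jog '[[4,0,0,0,0,0],[5,0,0,0,0,0],[4,0,0,0,0,0],[2,0,0,0,0,0],[1,0,0,0,0,0]]'|grep -E "pos|contact"; for i in 1 2 3 4 5 6 7 8 9 10 11 12; do python3 -m jog '[[1,0,0,0,0,0],[1,0,0,0,0,0]]' | grep -E "pos|contact"; done
```

```text
tool_pos: [502.0, 8.4, 60.8]
contact_force: [-0.7, -0.7, -2.2]
tool_pos: [500.3, 8.3, 60.7]
contact_force: [0.8, -0.2, -1.6]
tool_pos: [499.1, 8.2, 60.9]
contact_force: [3.2, 1.2, -3.1]
tool_pos: [496.7, 8.2, 60.8]
contact_force: [3.6, 0.1, -3.1]
tool_pos: [494.5, 8.1, 60.8]
contact_force: [4.1, 0.4, -2.7]
tool_pos: [492.4, 8.1, 60.8]
contact_force: [3.3, 0.3, -3.1]
tool_pos: [490.3, 8.0, 60.8]
contact_force: [3.2, -0.0, -1.7]
tool_pos: [488.3, 8.0, 60.7]
contact_force: [4.4, 0.2, -1.8]
tool_pos: [486.3, 7.9, 60.7]
contact_force: [4.9, -0.6, -2.7]
tool_pos: [484.3, 7.9, 60.7]
contact_force: [4.2, -0.3, -2.5]
tool_pos: [482.2, 7.8, 60.7]
contact_force: [3.5, 0.7, -1.6]
tool_pos: [480.2, 7.8, 60.7]
contact_force: [4.2, 0.3, -2.5]
tool_pos: [478.2, 7.7, 60.7]
contact_force: [4.8, 0.4, -2.0]
```

```bash
cat > g.py <<'E'
# exits 1 when the pull reads above the limit
import sys
from plant import bot
o=bot.get_obs(); f=o["contact_force"][0]; print(round(o["time"],2),round(o["tool_pos"][0],2),round(f,2)); sys.exit(f>float(sys.argv[1]))
E
J="python3 -m jog"; G="python3 g.py 7"
for i in 1 2 3 4 5 6 7 8; do $J '[[1.5,0,0,0,0,0],[1.5,0,0,0,0,0]]' >/dev/null && $G || break; done
python3 - <<'E'
from h import *
s=bot.capture("side")[:,:,::-1]; cv2.imwrite("pics/side4.png",s)
c=cv2.resize(s[230:330,310:430],(720,600),interpolation=2); cv2.imwrite("pics/c4.png",(255*(c/255.)**.5).astype(np.uint8))
E
```

```text
12.3 475.15 3.55False
```

View pics/c4.png

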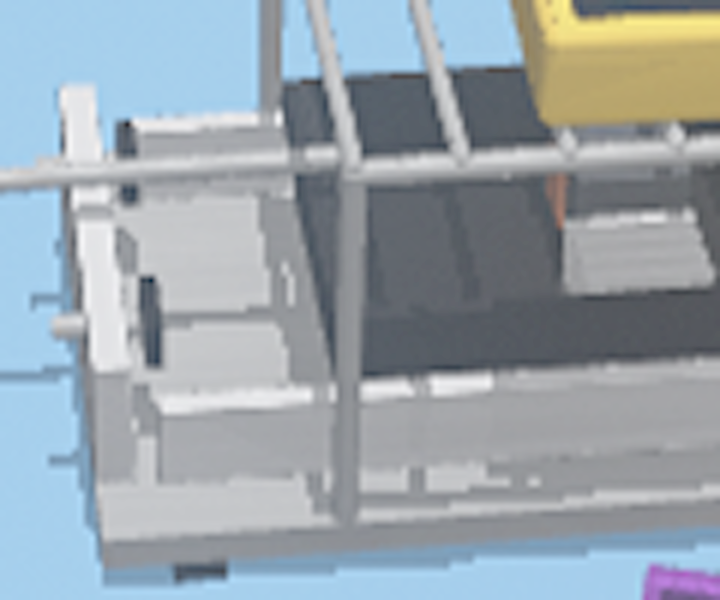

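```bash
sed -i 's/sys.exit(f/sys.exit(int(f/; s/\[1\]))$/[1])))/' g.py
python3 - <<'E'
from h import *
C=lambda u,v:((u+.5)/6-.5+310,(v+.5)/6-.5+230)
a=.027;M=np.array([[np.cos(a),-np.sin(a)],[np.sin(a),np.cos(a)]]);p=[564,9]
f=lambda q,z:(M.T@(plane("side",C(*q),z)[:2]-p)).round(1)
print("lip far top",f((283,85),70));print("bar near top back",f((131,365),67),"front",f((96,372),67),"far front",f((60,88),67),"far back",f((95,88),67))
print("near foot",f((162,365),48),f((158,278),66),f((162,335),66));print("far foot",f((136,120),66),f((136,203),48))
E
python3 g.py 7; echo $?
```

```text
lip far top [74.  62.1]
bar near top back [ 10.5 -74.8] front [ -0.3 -77. ] far front [-0.4 73. ] far back [11.3 71.7]
near foot [ 21.8 -53.1] [ 22.7 -32.2] [ 21.3 -60.4]
far foot [23.5 53.1] [21.3 31.1]
12.35 474.86 3.4
0
```

The side crop shows the far front corner of the lip at (283,85) and the back faces of the feet near columns 136 and 162. About 51 mm remains, so contact should come near TCP x 424.

```bash
J="python3 -m jog"; G="python3 g.py 7.5"
for i in 1 2 3 4 5 6 7 8 9 10; do $J '[[1.9,0,0,0,0,0],[1.9,0,0,0,0,0]]' >/dev/null && $G || break; done
```

```text
12.55 471.34 3.73
12.75 467.51 3.55
12.95 463.73 3.85
13.15 459.94 3.9
13.35 456.15 4.19
13.55 452.36 3.54
13.75 448.55 3.57
13.95 444.74 4.2
14.15 440.96 4.31
14.35 437.16 4.92
```

```bash
J="python3 -m jog"; G="python3 g.py 6.2"
for i in 1 2 3 4 5 6 7 8 9 10 11 12 13 14 15 16 17 18 19 20 21 22 23 24 25 26 27 28 29 30 31 32 33 34 35 36; do $J '[[0.4,0,0,0,0,0]]' >/dev/null && $G || break; done
```

```text
14.45 436.66 4.12
14.55 436.5 3.62
14.65 436.14 4.3
14.75 435.73 5.55
14.85 435.31 4.32
14.95 434.87 4.5
15.05 434.51 4.24
15.15 434.05 4.17
15.25 433.68 4.51
15.35 433.27 4.0
15.45 432.85 3.92
15.55 432.49 3.45
15.65 432.06 3.72
15.75 431.65 4.2
15.85 431.27 4.53
15.95 430.87 4.74
16.05 430.46 4.09
16.15 430.07 3.87
16.25 429.68 4.07
16.35 429.26 4.46
16.45 428.86 4.11
16.55 428.49 3.77
16.65 428.06 3.93
16.75 427.67 4.41
16.85 427.27 4.6
16.95 426.87 3.82
17.05 426.48 4.6
17.15 426.11 4.62
17.25 425.69 4.39
17.35 425.27 4.14
17.45 424.89 3.56
17.55 424.49 4.21
17.65 424.05 3.89
17.75 423.96 5.98
17.85 423.92 7.07
```

```bash
J="python3 -m jog"; for i in 1 2 3; do $J '[[0,0,0,0,0,0]]' >/dev/null; python3 g.py 9; done; for i in 1 2; do $J '[[0.2,0,0,0,0,0],[0,0,0,0,0,0]]' >/dev/null; python3 g.py 9||break; done
```

```text
17.95 423.93 5.52
18.05 423.89 5.95
18.15 423.92 6.3
18.35 423.92 6.65
18.55 423.9 7.91
```

```bash
J="python3 -m jog"; for i in 1 2 3; do $J '[[0.25,0,0,0,0,0],[0,0,0,0,0,0]]' >/dev/null; python3 g.py 10.8||break; done;  for i in 1 2 3; do $J '[[0,0,0,0,0,0]]' >/dev/null; python3 g.py 13; done
```

```text
18.75 423.87 7.46
18.95 423.83 8.21
19.15 423.84 9.73
19.25 423.81 9.61
19.35 423.83 8.35
19.45 423.82 9.08
```

```bash
J="python3 -m jog"; for i in 1 2; do $J '[[0.25,0,0,0,0,0],[0,0,0,0,0,0]]' >/dev/null; python3 g.py 12.5||break; done;  for i in 1 2 3 4 5 6 7 8 9 10 11 12; do $J '[[0,0,0,0,0,0]]' >/dev/null; python3 g.py 14||break; done
```

```text
19.65 423.83 10.42
19.85 423.77 10.79
19.95 423.8 10.89
20.05 423.78 10.76
20.15 423.8 11.22
20.25 423.82 9.9
20.35 423.8 10.49
20.45 423.8 11.46
20.55 423.79 10.74
20.65 423.79 10.12
20.75 423.81 10.81
20.85 423.81 10.21
20.95 423.78 9.25
21.05 423.8 10.25
```

```bash
J="python3 -m jog"; $J '[[0.15,0,0,0,0,0]]' >/dev/null; for i in 1 2 3 4 5 6; do $J '[[0,0,0,0,0,0],[0,0,0,0,0,0]]' >/dev/null; python3 g.py 14||break; done; $J '[[-0.5,0,0,0,0,0],[-0.5,0,0,0,0,0],[-0.5,0,0,0,0,0],[-0.5,0,0,0,0,0],[-1,0,0,0,0,0],[-1.5,0,0,0,0,0],[-2,0,0,0,0,0],[-2.5,0,0,0,0,0],[-2.5,0,0,0,0,0],[-2,0,0,0,0,0],[-1,0,0,0,0,0],[0,0,0,0,0,0]]'
```

```text
21.35 423.81 10.52
21.55 423.79 10.8
21.75 423.77 10.43
21.95 423.79 11.51
22.15 423.8 10.89
22.35 423.78 10.9
time: 23.55
tool_pos: [436.1, 6.6, 60.7]
tcp_rot: [3.142, -0.0, -3.114]
contact_force: [-0.2, 0.4, -1.9]
grip_width: 22.0
finger_force: 30.0
```

```bash
J="python3 -m jog"; $J '[[0,0,-3,0,0,0],[0,0,-7,0,0,0],[0,0,-10,0,0,0],[0,0,-10,0,0,0],[0,0,-7,0,0,0],[0,0,-3,0,0,0],[0,0,0,0,0,0],[0,0,0,0,0,0]]'; $J '[[3,12,0,0,0,0],[3,28,0,0,0,0],[0,38,0,0,0,0],[0,40,0,0,0,0],[0,40,0,0,0,0],[-4,40,0,0,0,0],[-8,40,0,0,0,0],[-9,40,0,0,0,0],[-8,35,0,0,0,0],[-5,20,0,0,0,-0.045],[0,6.3,0,0,0,-0.05],[0,0,0,0,0,-0.03]]' ; $J '[[0,0,0,0,0,0],[0,0,0,0,0,0],[0,0,0,0,0,0]]'
python3 - <<'E'
from h import *
for n in("top","side"): cv2.imwrite(f"pics/{n}5.png",bot.capture(n)[:,:,::-1])
a=cv2.imread("pics/top5.png")[190:350,130:370];b=cv2.imread("pics/side5.png")[150:330,225:465]
cv2.imwrite("pics/g5.png",np.hstack([cv2.resize(a,(400,267),interpolation=2),cv2.resize(b[:160],(400,267),interpolation=2)]))
E
```

```text
time: 24.35
tool_pos: [435.8, 6.6, 100.6]
tcp_rot: [3.141, -0.0, -3.114]
contact_force: [0.1, -0.4, -2.0]
grip_width: 21.8
finger_force: 30.0
time: 25.55
tool_pos: [453.2, 347.9, 99.8]
tcp_rot: [-3.141, -0.002, -2.986]
contact_force: [0.0, -0.0, -2.1]
grip_width: 22.0
finger_force: 30.0
time: 25.85
tool_pos: [454.4, 345.9, 100.8]
tcp_rot: [-3.142, -0.0, -2.991]
contact_force: [0.4, -0.8, -2.3]
grip_width: 21.9
finger_force: 30.0
```

View pics/g5.png

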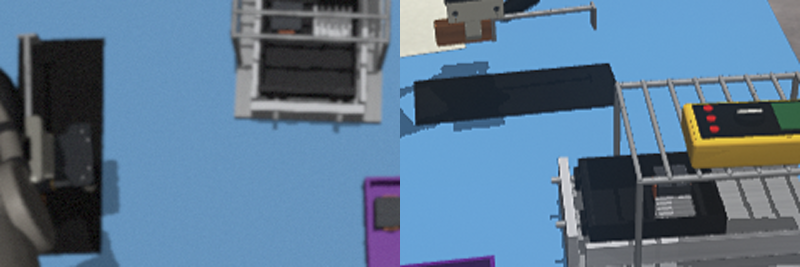

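The tote is against the feet, and the hook hangs level over its mat. Lowering it.

```bash
J="python3 -m jog"; $J '[[0,0,10,0,0,0],[0,0,20,0,0,0],[0,0,22,0,0,0],[0,0,17,0,0,0],[0,0,10,0,0,0],[0,0,5,0,0,0],[0,0,2,0,0,0],[0,0,1,0,0,0],[0,0,0,0,0,0],[0,0,0,0,0,0],[0,0,0,0,0,0]]' | grep -E "pos|rot|contact"; for i in 1 2 3 4; do $J '[[0,0,0.5,0,0,0],[0,0,0,0,0,0]]' | grep -E "pos|contact"; done
```

```text
tool_pos: [454.7, 346.7, 14.2]
tcp_rot: [3.141, 0.001, -2.989]
contact_force: [0.6, -0.2, -1.5]
tool_pos: [454.5, 346.5, 13.3]
contact_force: [0.9, -0.7, -2.0]
tool_pos: [454.4, 346.5, 12.7]
contact_force: [-0.2, -0.3, -1.5]
tool_pos: [454.5, 346.5, 12.2]
contact_force: [-0.6, -1.0, -2.3]
tool_pos: [454.5, 346.6, 11.8]
contact_force: [0.3, -0.1, -1.1]
```

```bash
J="python3 -m jog"; $J '[[0,0,0.4,0,0,0],[0,0,0,0,0,0],[0,0,0,0,0,0]]' | grep -E "pos|contact"; $J '[[0,0,0,0,0,0],[0,0,0,0,0,0],[0,0,0,0,0,0],[0,0,0,0,0,0],[0,0,0,0,0,0],[0,0,0,0,0,0],[0,0,0,0,0,0]]' 60|tail -5; $J '[[0,0,-3,0,0,0],[0,0,-7,0,0,0],[0,0,-15,0,0,0],[0,0,-25,0,0,0],[0,0,-30,0,0,0],[0,0,-30,0,0,0],[0,0,-20,0,0,0],[0,0,-10,0,0,0]]'|head -3; $J '[[20,0,0,0,0,0],[35,15,0,0,0,0],[30,30,0,0,0,0],[10,40,0,0,0,0],[0,40,0,0,0,0],[0,40,0,0,0,0],[0,20,0,0,0,0],[0,0,0,0,0,0],[0,0,0,0,0,0]]'|head -3
python3 - <<'E'
from h import *
for n in("top","side"): cv2.imwrite(f"pics/{n}6.png",bot.capture(n)[:,:,::-1])
a=cv2.imread("pics/top6.png")[190:350,130:370];b=cv2.imread("pics/side6.png")[170:330,225:465]
cv2.imwrite("pics/g6.png",np.vstack([cv2.resize(a,(450,300),interpolation=2),cv2.resize(b,(450,300),interpolation=2)]))
E
```

```text
tool_pos: [454.5, 346.6, 11.7]
contact_force: [-1.8, -1.0, 3.5]
tool_pos: [454.5, 346.5, 11.3]
tcp_rot: [3.142, 0.0, -2.989]
contact_force: [-0.7, -0.1, 0.2]
grip_width: 54.8
finger_force: 0.0
time: 29.65
tool_pos: [455.2, 347.0, 154.1]
tcp_rot: [3.14, 0.004, -2.989]
time: 30.55
tool_pos: [332.1, 514.3, 150.6]
tcp_rot: [-3.14, -0.001, -2.989]
```

View pics/g6.png

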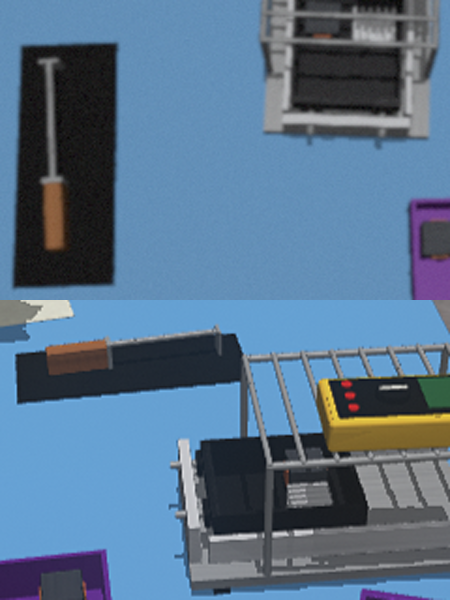

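The hook stands upright on its mat, with its grip at (54,215) and toe at (50,62). The tote sits square against the feet at (345,105), and the arm is clear of everything. Handing in.

```bash
python3 -c "
from plant import bot
print(bot.close_job())"
```

```text
the job is handed in; nothing more can be done
None
```

The job is handed in at about 31 s, but no verdict came back. I held the tote on both stop feet at about 11 N for over a second, roughly 7 N more than the 4 N it slid at. The highest pull reading was about 11.5 N. The hook is back upright on its mat, and the last pictures show the tote still square on the feet and the arm clear.

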